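# Lift a control module out of its repair holder for inspection

## Robot

A 6-joint arm with a two-finger parallel gripper is mounted at the origin on the work surface. World frame = base frame: x ahead of the robot, y to its left, z up, the work surface at z = 0. Lengths are in mm, angles in degrees, forces in N, time in s.
With the tool pointing down it reaches from about 300 to 850 mm from the base axis. Payload 4.2 kg.
Tool frame: the origin (TCP) lies midway between the tips of the shut fingers; the grasp point (between the pads) lies 19 mm behind it (pinch_z is the distance from the TCP to the grasp point, in mm); z points along the fingers, y is the line along which they close (so a half turn about z gives the same grasp; the last joint's range is limited). The gripper opens to 91 mm and grips with 3 to 60 N. Pads are 32 mm wide; open, the fingers measure 118 mm over their backs; the gripper's body (76 mm by 178 mm) begins 60 mm behind the grasp point.
Start: joints at [74.828, 18.312, 89.639, -0, 72.044, -1.146], TCP at [139.361, 557.876, 178.376] pointing down, gripper open.
Joint ranges: [-177.97, 177.97], [-48.28, 115.42], [12.27, 149.76], [-77.06, 257.06], [2.81, 150.46], [-146.56, 146.56]. Speed limits (degrees/s): [147.25, 147.25, 180, 180, 180, 180].

## Interface

Orientations are given as [roll, pitch, yaw] about the fixed x, y, z axes, in that order (R = Rz(yaw) Ry(pitch) Rx(roll)).
In Python, from workcell import * gives the robot as it stands.
- The arm moves only by the tool step_arm, never from a script. Its argument "steps" is a list of rows, each a list of 7 numbers: the turn, a rotation vector about the tool's x, y, z in degrees, then the shift along the tool's x, y, z in mm, then the opening, from 0 (shut) to 1 (fully open). In form: [[rx, ry, rz, x, y, z, hand], ...]. A call has exactly 8 rows; each row shifts and turns the commanded pose from where the row before left it, along the tool's axes as they then stand; what a row does not reach is not made up. A row lasts 1/8 s, in which the tool goes at most 62.5 mm and 10.7 degrees, less where a joint would pass 70% of its speed; a pose out of reach is approached as far as the arm can. A call is refused whole if a number of a shift passes 62.5 or a number of a turn 10.7, either way. A call with a gripper value outside its range is refused whole. The fingers move at their own pace and stop on an object; "force" is the grip in N (left out, the last holds). Time passes only in rows, so rows that do not move let the fingers close, or fill a call up. It gives the time, the measured TCP pose, the force, the opening and the grip force at its end, in the units of the state.
- state(): the state, without advancing time (a new reading comes with each control period).
- grab_frame(name): name is "scene" or "side" or "wrist"; returns a dict with "image" (384x512x3 uint8, blue, green, red), "fovy" (degrees; the focal length in pixels is half the picture's height over the tangent of half this angle, whatever the lens; pixels are square), "cx", "cy" (the principal point, pixels), "origin" and "rotation" of the camera in the world; the wrist camera has in their place "tool_from_camera" (4x4, takes a point from camera to tool coordinates, whose origin is the TCP and whose axes are the flange's). Camera axes: x right, y down, z forward; pixel columns grow to the right and rows downward; lengths in mm; the calibration is good to about 2 mm. A picture is of the moment at which its call begins: read the wrist's pose just before it. There is no depth.
- job_done(): hands the job in; it is judged then, once.
The state is a dict: "time_s": time; "qpos": joint angles; "qvel": joint speeds; "effort": joint torques, N m; "ee_pos": TCP position; "ee_rot": TCP orientation; "force": force on the tool from outside, world axes, zero at the start; "torque": the same for the moment, N m; "gripper_width": finger opening in mm; "gripper_force": force on a finger pad.
Only numpy, scipy, OpenCV 4.12 (cv2) and the standard library are available. Lean on these libraries where they do the work, as an engineer would, in place of code of your own. Each camera call takes 0.05 s, during which the arm holds its last target. There are 200 camera calls.

## Task

Take the pliers that lie across the metal control module and put them down flat inside the shallow tool tray. Then lift the module straight up out of its holder until it is at least 10 cm above where it sat, keeping it level, and hold it there level and still above the holder for a few seconds so that its underside can be inspected. Finish while still holding it; do not put it back, and leave the other things on the bench where they are.

Things in the scene. Friction and masses are not known exactly. Their poses are not given: they have to be found in the camera images.
- holder: Fixed repair holder, left or right on the bench: dark base bar 230 x 85 x 20 mm, two blue uprights near its ends with ledges 70 mm above its underside, 34 mm long (|x| 58 to 92 mm). The module lies on the ledges between 7 mm high lips at its ends and side corners; under and beside its middle is 50 mm of free height. Origin: centre of the underside, on the mat; x along the bar, z up.
- module: Plain aluminium case 140 (x) x 56 (y) x 30 (z) mm, black connector at -x, copper fins 24 x 50 x 6 mm on top at +x (x = 44 to 68). 0.35 to 0.57 kg. Origin: centre of underside; x along the case to the fins, z up. The fin end is heavy: balance point at x = +13 mm, y = 0, 19 mm above the underside. Starts on the ledges, x along the holder's x. Grip it across its 56 mm width, between the uprights.
- pliers: Flat pliers 155 mm long, 12 mm thick, 0.14 kg, yellow handles. Origin: underside centre of the round pivot (22 mm diameter, 12 mm high); x to the jaws, z up. Jaws to x = 54 mm (16, then 10 mm wide), handles to x = -101 mm (44 mm over both). Balance point within 15 mm of the pivot. Starts roughly crosswise on the module's top, pivot 15 to 35 mm from its middle on the connector side.
- pliers_jaw (a point): Tip of the pliers' jaws, on their centre line, at mid thickness.
- pliers_end (a point): End of the pliers' handles, midway between the two, at mid thickness.
- tool_tray: Empty shallow black tray fixed to the bench, open on top: 260 (x) x 160 (y) x 30 (z) mm outside, walls and floor about 4 mm thick. Origin: centre of the underside, on the mat; x along its length, z up. It stands on the other side of the bench from the holder.
- small_can: Small closed can, 40 mm in diameter, 50 mm high; bystander. Origin: centre of the underside.
- relay_box: Small black relay, 55 x 36 x 20 mm; bystander. Origin: centre of the underside.
- flux_bottle: Small bottle, 40 mm in diameter, 90 mm high; bystander. Origin: centre of the underside.
- screwdriver: Screwdriver lying at the right side of the bench; bystander. Origin: on its underside, x towards its tip.
- green_board: Small green circuit board, 70 x 50 mm, lying flat at the far side; bystander. Origin: centre of the underside.
- solder_reel: Reel standing on its flat side, 56 mm in diameter, 32 mm high, at the far side; bystander. Origin: centre of the underside.
- screw_dish: Small steel dish, 70 mm in diameter, 22 mm high, at the right side; bystander. Origin: centre of the underside.

How it is judged:
By the outcome, as a careful person would: the job done as asked, in the order asked, and still so for the second after the job is handed in, while the arm keeps its last pose, push and grip.
It also fails if it takes over 61 s, if anything falls off the work surface, if the arm or the gripper's body presses on something with over 40 N, if the wrist force passes 120 N, or if a joint passes its speed limit or range.

## Working session

There is one attempt and no reset: what is moved stays moved. The work goes in short steps, Python scripts to look and compute and a tool call to move; the robot and the scene stay as the last step left them, time stands still between calls to the robot, and variables do not carry over. Pictures are saved under pics/ and viewed, at most 10 in all, crops included, and the job is handed in when it is done.

Besides the shell and the picture viewer there is one more tool, called after "Call:" by a JSON object that holds its "fn" and its "kwargs". step_arm: Moves the arm, as the interface text tells. Its arguments: {"type":"object","properties":{"steps":{"type":"array","items":{"type":"array","items":{"type":"number"}}},"force":{"type":"number"}},"required":["steps"]}

```bash
mkdir -p pics; ls
cat > h.py <<'E'
from workcell import *
import numpy as np, cv2
from scipy.spatial.transform import Rotation as R
def cam(n):
    s=state(); f=grab_frame(n)
    if n=="wrist":
        T=np.eye(4); T[:3,:3]=R.from_euler('xyz',s['ee_rot'],degrees=True).as_matrix(); T[:3,3]=s['ee_pos']
        M=T@np.array(f['tool_from_camera']); o=M[:3,3]; r=M[:3,:3]
    else: o=np.array(f['origin']); r=np.array(f['rotation'])
    fl=192/np.tan(np.radians(f['fovy']/2))
    return dict(im=f['image'],o=o,r=r,f=fl,cx=f['cx'],cy=f['cy'])
def ray(c,uv):
    d=c['r']@np.array([(uv[0]-c['cx'])/c['f'],(uv[1]-c['cy'])/c['f'],1.]); return d/np.linalg.norm(d)
def onz(c,uv,z):
    d=ray(c,uv); return c['o']+d*(z-c['o'][2])/d[2]
def pix(c,p):
    q=c['r'].T@(np.array(p)-c['o']); return q[:2]/q[2]*c['f']+[c['cx'],c['cy']]
E
python3 - <<'E'
from h import *
print(state())
a=cam("scene");b=cam("side");w=cam("wrist")
for c in(a,b,w): print(c['o'],c['r'].round(3).tolist(),c['f'],c['cx'],c['cy'])
np.save('a.npy',a['im']);
cv2.imwrite('pics/a.png',a['im'] if 0 else cv2.resize(a['im'],(800,600)))
cv2.imwrite('pics/b.png',cv2.resize(b['im'],(800,600)))
E
```

```text
pics
{'time_s': 0.0, 'qpos': array([ 7.48299623e+01,  1.83517660e+01,  8.97059004e+01, -1.48018039e-03,
        7.20422021e+01, -1.14615149e+00]), 'qvel': array([ 0.04153501, -0.10201688,  0.00509815,  0.00211818, -0.21959162,
       -0.06195246]), 'effort': array([ 1.96137495e-03, -4.12451613e+01, -2.31972134e+01,  7.28893513e-02,
        4.58850770e-02, -1.23212476e-04]), 'ee_pos': array([139.20293076, 557.32406659, 177.52249391]), 'ee_rot': array([-1.79900123e+02, -5.90654697e-04,  1.65976571e+02]), 'force': array([ 0.24178803, -0.50986519, -0.12441828]), 'torque': array([-0.03417651, -0.03057368,  0.02714308]), 'gripper_force': 0.0, 'gripper_width': 91.41685598458268}
[1185.51024353 -627.64020395 1140.6931181 ] [-140.946, -0.347, 44.838] 353.8046767170647 249.89047576620067 188.51938674151106
[ 340.04799526  984.44676547 1301.23399586] [-140.441, 0.459, -168.209] 496.67614406963185 263.287255210499 191.9309980471477
[ 70.66232069 574.94515485 383.05290934] [[0.243, 0.938, 0.25], [0.97, -0.234, -0.063], [-0.001, 0.257, -0.966]] 330.5133623474625 254.30479919825646 194.91314862832078
```

```bash
sed -i "s/r=np.array(f\['rotation'\])/r=R.from_euler('xyz',f['rotation'],degrees=True).as_matrix()/" h.py
```

```text
(no output)
```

View pics/a.png

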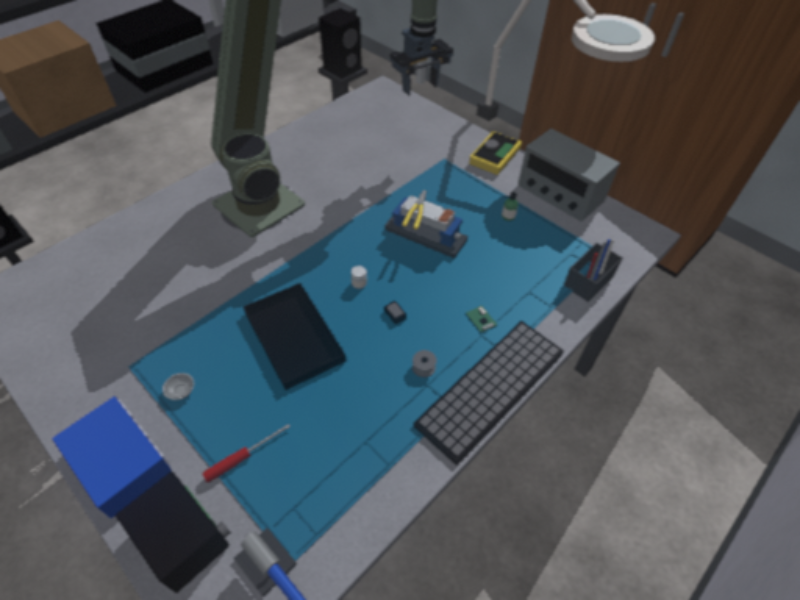

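View pics/b.png

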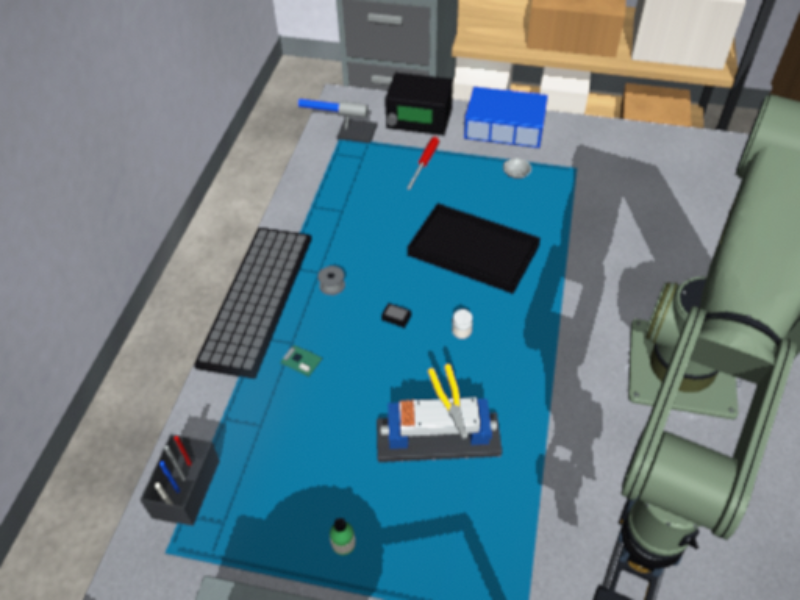

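Both views show the holder on the left with module and pliers (side view, 800-px scale: pivot about (457,408), yellow handles to (433,372)/(450,367), jaws to (463,433), fins at (407,413)); the tray corners lie at about (438,206),(540,240),(514,290),(408,250).

Run:
```python
from h import *
a=cam("scene");b=cam("side")
S=.64
def p(c,l,z):
    for q in l: print(q,onz(c,np.array(q)*S,z).round(0))
print('tray');p(b,[(438,206),(540,240),(514,290),(408,250)],30)
p(a,[(301,285),(245,308),(286,386),(345,353)],30)
print('mod top');p(b,[(457,408),(433,372),(450,367),(463,433),(407,413)],105)
print('base corners');p(b,[(377,458),(500,455)],20)
print('can,relay,flux');p(b,[(462,315),],50);p(b,[(397,315)],20);p(b,[(340,527)],90)
```

```text
tray
(438, 206) [ 562. -335.   30.]
(540, 240) [ 315. -271.   30.]
(514, 290) [ 355. -112.   30.]
(408, 250) [ 602. -182.   30.]
(301, 285) [ 367. -127.   30.]
(245, 308) [ 326. -276.   30.]
(286, 386) [ 576. -343.   30.]
(345, 353) [ 605. -188.   30.]
mod top
(457, 408) [420. 249. 105.]
(433, 372) [477. 181. 105.]
(450, 367) [448. 164. 105.]
(463, 433) [401. 297. 105.]
(407, 413) [506. 277. 105.]
base corners
(377, 458) [551. 331.  20.]
(500, 455) [331. 280.  20.]
can,relay,flux
(462, 315) [451.  -6.  50.]
(397, 315) [588.  -3.  20.]
(340, 527) [570. 500.  90.]
```

```bash
cat >> h.py <<'E'
def plan(pos,yaw,n,s=None):
    "constant rows (turn vector + shift, tool axes) to a tool-down pose in n rows"
    s=s or state(); A=R.from_euler('xyz',s['ee_rot'],degrees=True)
    B=R.from_euler('xyz',[180,0,yaw],degrees=True)
    v=(A.inv()*B).as_rotvec(degrees=True)/n
    M=sum(R.from_rotvec(v*k,degrees=True).as_matrix() for k in range(n))
    d=np.linalg.solve(M,A.inv().apply(np.array(pos)-s['ee_pos']))
    print('t',round(s['time_s'],2),'pos',s['ee_pos'].round(1),'rot',s['ee_rot'].round(1)); print(n,'rows',v.round(2),d.round(2))
E
python3 -c "
from h import *
plan([425,250,280],115,16)"
```

```text
t 0.25 pos [139.3 557.6 178. ] rot [-180.   -0.  166.]
16 rows [-0.    0.    3.19] [-26.78  -4.34  -6.37]
```

Call:
{"fn": "step_arm", "kwargs": {"steps": [[0,0,3.2,-26.8,-4.3,-6.4,1],[0,0,3.2,-26.8,-4.3,-6.4,1],[0,0,3.2,-26.8,-4.3,-6.4,1],[0,0,3.2,-26.8,-4.3,-6.4,1],[0,0,3.2,-26.8,-4.3,-6.4,1],[0,0,3.2,-26.8,-4.3,-6.4,1],[0,0,3.2,-26.8,-4.3,-6.4,1],[0,0,3.2,-26.8,-4.3,-6.4,1]]}}

```text
time_s: 1.25
ee_pos: [317.8, 435.7, 229.6]
ee_rot: [-180.0, -0.0, 140.3]
force: [-0.3, 0.0, -0.0]
gripper_width: 91.3
gripper_force: 0.0
```

Call:
{"fn": "step_arm", "kwargs": {"steps": [[0,0,3.2,-26.8,-4.3,-6.4,1],[0,0,3.2,-26.8,-4.3,-6.4,1],[0,0,3.2,-26.8,-4.3,-6.4,1],[0,0,3.2,-26.8,-4.3,-6.4,1],[0,0,3.2,-26.8,-4.3,-6.4,1],[0,0,3.2,-26.8,-4.3,-6.4,1],[0,0,3.2,-26.8,-4.3,-6.4,1],[0,0,3.2,-26.8,-4.3,-6.4,1]]}}

```text
time_s: 2.25
ee_pos: [425.3, 249.1, 280.8]
ee_rot: [-180.0, -0.0, 114.7]
force: [-0.1, 1.1, 0.0]
gripper_width: 91.1
gripper_force: 0.0
```

Run:
```python
from h import *
import pickle
w=cam("wrist"); s=state(); print(s['time_s'],s['ee_pos'],s['ee_rot'],s['qvel'].round(1))
pickle.dump(w,open('w.pkl','wb'))
cv2.imwrite('pics/w.png',cv2.resize(w['im'],(800,600)))
```

```text
2.3 [426.49957756 246.4633218  281.81942633] [1.79929464e+02 1.72596173e-01 1.14485803e+02] [ 2.4  0.4 -0.3  2.2 -1.4 -0.1]
```

View pics/w.png

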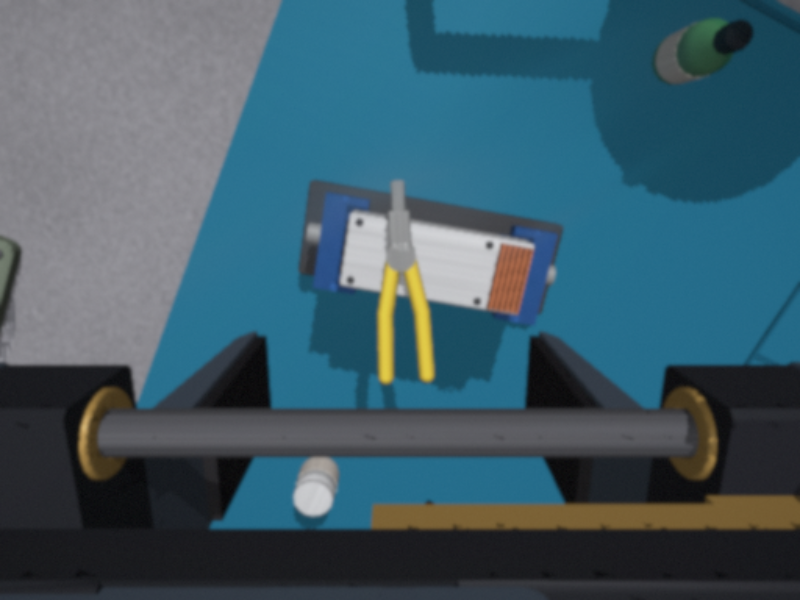

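The wrist view shows the pivot at (401,255), jaw tip (398,180), handle ends (386,381)/(428,379); the case runs from (354,210)/(341,287) to the fin end (534,245)/(524,315).

Run:
```python
from h import *
w=cam("wrist"); im=w['im']; hsv=cv2.cvtColor(im,cv2.COLOR_BGR2HSV)
H,S,V=[hsv[...,i].astype(int) for i in range(3)]
roi=np.zeros(im.shape[:2],bool); roi[100:250,180:370]=1
def show(m,z,name):
    m=(m&roi).astype(np.uint8); n,l,st,ce=cv2.connectedComponentsWithStats(m)
    k=1+np.argmax(st[1:,4]) ; c=max(cv2.findContours((l==k).astype(np.uint8),0,2)[0],key=cv2.contourArea)
    bx=cv2.boxPoints(cv2.minAreaRect(c)); print(name,st[k,4],bx.round(0).tolist())
    P=np.array([onz(w,q,z)[:2] for q in bx]); print(P.round(1).tolist(),'ctr',P.mean(0).round(1),'sides',np.linalg.norm(P-np.roll(P,-1,0),axis=1).round(1),'ang',[round(float(np.degrees(np.arctan2(*(P[(i+1)%4]-P[i])[::-1]))),1) for i in range(2)])
show((H>3)&(H<17)&(S>90)&(V>60),106,'fins')
y=(H>18)&(H<35)&(S>120)&roi
ys,xs=np.nonzero(y); print('yellow',xs.min(),xs.max(),ys.min(),ys.max())
bright=(S<40)&(V>110)
show(bright,100,'case')
s=.64
for n,q,z in [('pivot',(401,255),112),('jaw',(398,180),110),('h1',(386,381),106),('h2',(428,379),106),('c1',(354,210),100),('c2',(341,287),100),('base',(312,181),20),('base2',(562,226),20)]:
    print(n,onz(w,np.array(q)*s,z).round(1))
u=im.copy()[90:260,170:380]; cv2.imwrite('pics/crop.png',cv2.resize(u,None,fx=3.8,fy=3.5,interpolation=cv2.INTER_CUBIC))
```

```text
fins 802 [[312.0, 193.0], [321.0, 152.0], [340.0, 157.0], [331.0, 198.0]]
[[502.0, 249.5], [489.4, 297.7], [511.7, 302.3], [525.1, 254.2]] ctr [507.1 275.9] sides [49.8 22.8 50.  23.6] ang [104.6, 11.9]
yellow 242 277 166 241
case 4672 [[215.0, 179.0], [227.0, 108.0], [346.0, 128.0], [334.0, 199.0]]
[[390.7, 216.5], [371.2, 297.9], [503.9, 334.2], [531.5, 253.5]] ctr [449.3 275.5] sides [ 83.8 137.6  85.3 145.6] ang [103.5, 15.3]
pivot [426.8 256.4 112. ]
jaw [402.7 304.1 110. ]
h1 [458.5 158.5 106. ]
h2 [488.2 173.9 106. ]
c1 [382.1 270.7 100. ]
c2 [396.1 212.9 100. ]
base [335.3 269.9  20. ]
base2 [554.9 326.5  20. ]
```

View pics/crop.png

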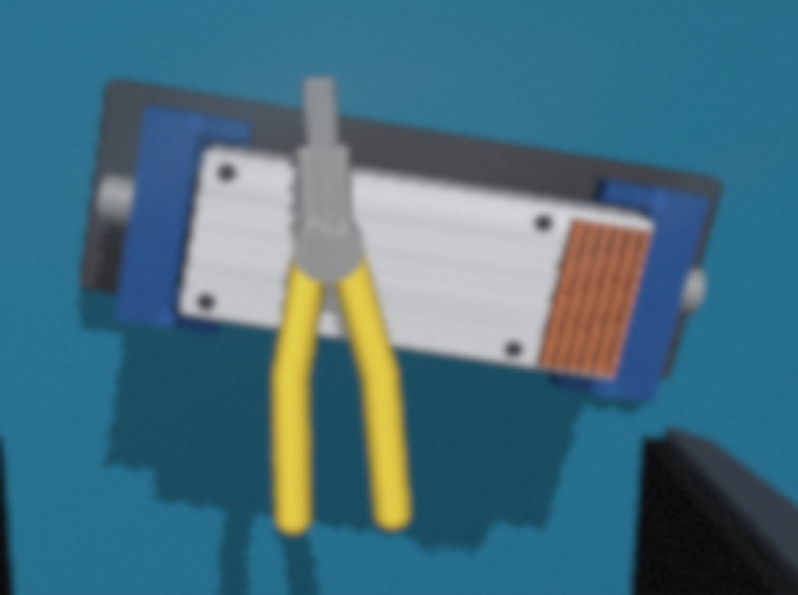

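The crop shows the pliers' jaw section with parallel sides (16 mm) at crop y 150–240, pivot at (327,252), handles widening right behind it; so I grip 25 mm ahead of the pivot, on the flat jaw.

```bash
python3 -c "
from h import *
plan([415.7,278.5,150],117,8)"
```

```text
t 2.35 pos [425.9 248.4 281.5] rot [179.9   0.  114.6]
8 rows [ 0.01  0.   -0.3 ] [ 3.95  0.47 16.43]
```

Call:
{"fn": "step_arm", "kwargs": {"steps": [[0,0,-0.3,4,0.5,16.4,0.4],[0,0,-0.3,4,0.5,16.4,0.4],[0,0,-0.3,4,0.5,16.4,0.4],[0,0,-0.3,4,0.5,16.4,0.4],[0,0,-0.3,4,0.5,16.4,0.4],[0,0,-0.3,4,0.5,16.4,0.4],[0,0,-0.3,4,0.5,16.4,0.4],[0,0,-0.3,4,0.5,16.4,0.4]]}}

```text
time_s: 3.35
ee_pos: [414.1, 281.4, 148.7]
ee_rot: [-180.0, -0.0, 117.3]
force: [0.0, 0.5, 0.1]
gripper_width: 36.4
gripper_force: 0.0
```

Run:
```python
from h import *
w=cam("wrist");s=state();print(s['gripper_width'])
plan([415.7,278.5,104],117,8,s)
cv2.imwrite('pics/w2.png',cv2.resize(w['im'],(800,600)))
for x in (0,54,-101): print(pix(w,[427.1-.4555*x,256.2+.89*x,112])/.64)
```

```text
36.29972354398156
t 3.4 pos [412.7 280.9 146.6] rot [-179.7   -0.   117.3]
8 rows [-0.03 -0.    0.03] [-0.44  0.21  5.32]
[394.42298226 372.86978626]
[394.53529507 267.07731637]
[394.24213689 543.21613452]
```

View pics/w2.png

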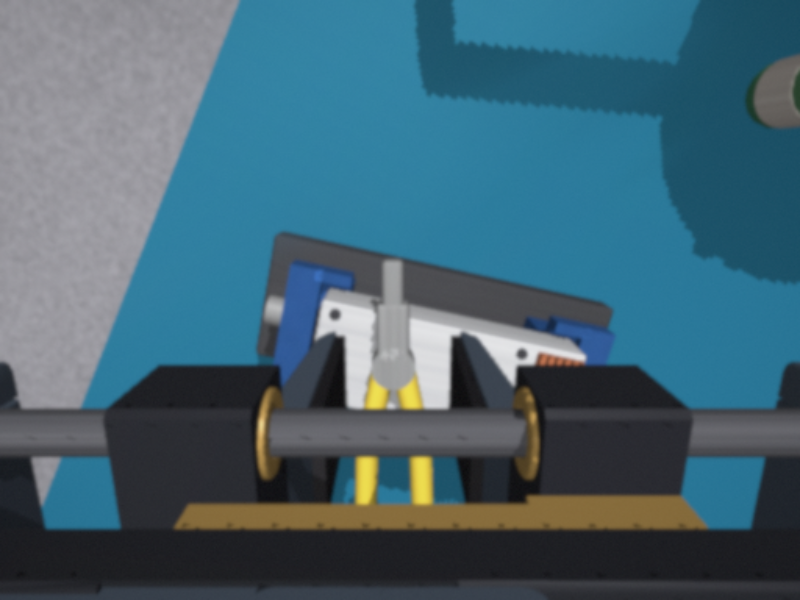

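The pliers sit between the fingers (tip (393,262), pivot (393,368)), centred and aligned. Descend.

Call:
{"fn": "step_arm", "kwargs": {"steps": [[0,0,0,0,0,6.5,0.4],[0,0,0,0,0,6.5,0.4],[0,0,0,0,0,6.5,0.4],[0,0,0,0,0,6.5,0.4],[0,0,0,0,0,6.5,0.4],[0,0,0,0,0,5.5,0.4],[0,0,0,0,0,4,0.4],[0,0,0,0,0,1,0.4]]}}

```text
time_s: 4.4
ee_pos: [414.6, 280.4, 106.3]
ee_rot: [-180.0, -0.0, 117.2]
force: [1.1, -1.0, -0.2]
gripper_width: 36.4
gripper_force: 0.0
```

Call:
{"fn": "step_arm", "kwargs": {"steps": [[0,0,0,0,0,0,0.4],[0,0,0,0,0,0,0],[0,0,0,0,0,0,0],[0,0,0,0,0,0,0],[0,0,0,0,0,0,0],[0,0,0,0,0,0,0],[0,0,0,0,0,0,0],[0,0,0,0,0,0,0]], "force": 40}}

```text
time_s: 5.4
ee_pos: [414.7, 280.5, 106.5]
ee_rot: [180.0, -0.0, 117.2]
force: [-0.8, -0.4, 0.3]
gripper_width: 0.5
gripper_force: 0.0
```

Run:
```python
from h import *
w=cam("wrist");b=cam("side")
o=np.hstack([cv2.resize(w['im'],(500,375)),cv2.resize(b['im'][200:320,220:340],(300,375),interpolation=cv2.INTER_CUBIC)])
cv2.imwrite('pics/w3.png',o)
```

```text
(no output)
```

View pics/w3.png

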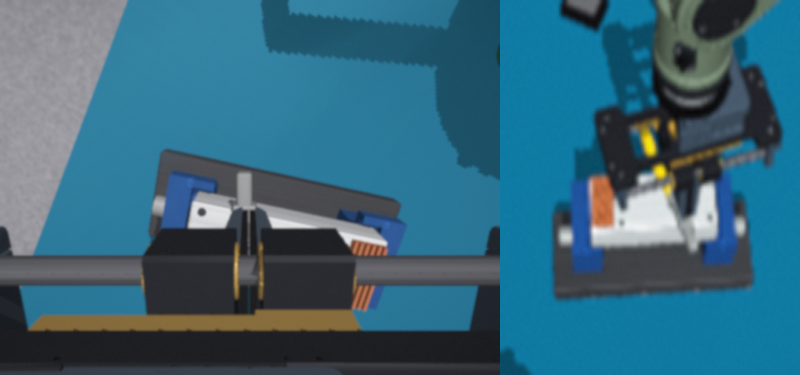

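The fingers shut above the jaws without moving the pliers (tip still at (245,178) between them). Open and go lower.

Call:
{"fn": "step_arm", "kwargs": {"steps": [[0,0,0,0,0,0,0.4],[0,0,0,0,0,0,0.4],[0,0,0,0,0,0,0.4],[0,0,0,0,0,1,0.4],[0,0,0,0,0,1,0.4],[0,0,0,0,0,1,0.4],[0,0,0,0,0,1,0.4],[0,0,0,0,0,0,0.4]]}}

```text
time_s: 6.5
ee_pos: [414.7, 280.5, 102.5]
ee_rot: [-180.0, -0.0, 117.2]
force: [0.7, -1.3, -0.2]
gripper_width: 36.5
gripper_force: 0.0
```

```bash
python3 -c "
from h import *
s=state();print(s['ee_pos'],s['force'],s['gripper_width'])"
```

```text
[414.66639547 280.51174411 102.45721368] [ 0.66872672 -1.28907907 -0.2345609 ] 36.484379966623216
```

Call:
{"fn": "step_arm", "kwargs": {"steps": [[0,0,0,0,0,1,0.4],[0,0,0,0,0,0,0],[0,0,0,0,0,0,0],[0,0,0,0,0,0,0],[0,0,0,0,0,0,0],[0,0,0,0,0,0,0],[0,0,0,0,0,0,0],[0,0,0,0,0,0,0]]}}

```text
time_s: 7.5
ee_pos: [414.7, 280.5, 101.5]
ee_rot: [180.0, -0.0, 117.2]
force: [0.4, 0.3, -0.1]
gripper_width: 0.4
gripper_force: 0.0
```

Run:
```python
from h import *
w=cam("wrist");b=cam("side");s=state();print(s['ee_pos'],s['ee_rot'])
print('tcp wrist px',pix(w,s['ee_pos']),'side px',pix(b,s['ee_pos']))
y=w['im'][200:340,150:360]; 
o=np.hstack([cv2.resize(w['im'][90:240,180:330],(400,400),interpolation=cv2.INTER_CUBIC),cv2.resize(b['im'][220:300,230:310],(400,400),interpolation=cv2.INTER_CUBIC)])
cv2.imwrite('pics/w4.png',o)
```

```text
[414.7235512  280.53309932 101.54732012] [ 1.79997053e+02 -4.49510375e-03  1.17172940e+02]
tcp wrist px [252.09455328 219.77567095] side px [292.34863575 271.75345008]
```

View pics/w4.png

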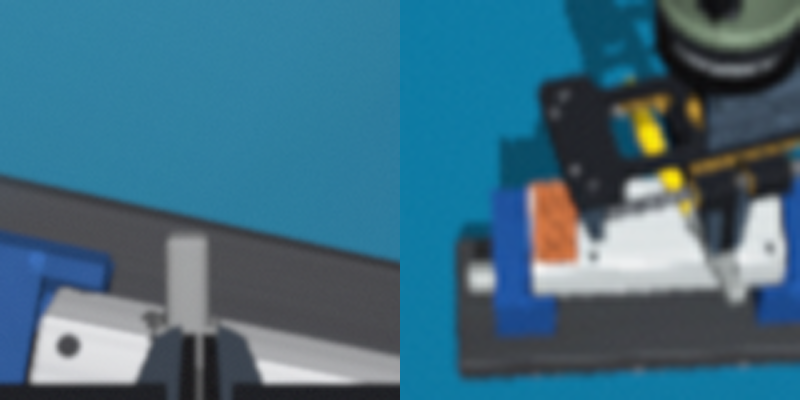

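Seen from both cameras, the fingers are still shut above the jaws (jaw emerges below tips at crop (188,330)), so the top is lower than assumed; I open and feel downwards.

Call:
{"fn": "step_arm", "kwargs": {"steps": [[0,0,0,0,0,0,0.4],[0,0,0,0,0,0,0.4],[0,0,0,0,0,0,0.4],[0,0,0,0,0,0,0.4],[0,0,0,0,0,1,0.4],[0,0,0,0,0,1,0.4],[0,0,0,0,0,1,0.4],[0,0,0,0,0,0,0.4]]}}

```text
time_s: 8.6
ee_pos: [414.7, 280.5, 98.4]
ee_rot: [-180.0, -0.0, 117.2]
force: [-1.3, -0.0, -0.4]
gripper_width: 36.6
gripper_force: 0.0
```

Call:
{"fn": "step_arm", "kwargs": {"steps": [[0,0,0,0,0,1,0.4],[0,0,0,0,0,1,0.4],[0,0,0,0,0,1,0.4],[0,0,0,0,0,0,0.4],[0,0,0,0,0,0,0.4],[0,0,0,0,0,0,0.4],[0,0,0,0,0,0,0.4],[0,0,0,0,0,0,0.4]]}}

```text
time_s: 9.6
ee_pos: [414.7, 280.5, 95.6]
ee_rot: [180.0, -0.0, 117.2]
force: [0.1, -0.2, -0.6]
gripper_width: 36.5
gripper_force: 0.0
```

Run:
```python
from h import *
w=cam("wrist");b=cam("side");a=cam("scene");s=state();print(s['ee_pos'],s['force'])
c=[a['im'][100:180,230:310],b['im'][220:300,230:310]]
o=np.hstack([cv2.resize(w['im'][90:240,180:330],(300,300),interpolation=2)]+[cv2.resize(i,(250,300),interpolation=2) for i in c])
cv2.imwrite('pics/w5.png',o)
```

```text
[414.73917243 280.542258    95.57082176] [-0.57118468 -0.35237517  0.02454029]
```

View pics/w5.png

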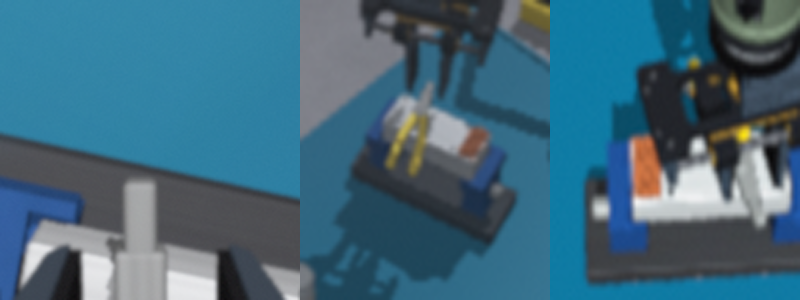

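```bash
cat >> h.py <<'E'
def tri(cs,uvs):
    A=0;B=0
    for c,u in zip(cs,uvs):
        d=ray(c,u);P=np.eye(3)-np.outer(d,d);A=A+P;B=B+P@c['o']
    p=np.linalg.solve(A,B); return p.round(1),[(pix(c,p)-u).round(1).tolist() for c,u in zip(cs,uvs)]
E
python3 - <<'E'
from h import *
w=cam("wrist");b=cam("side");a=cam("scene");s=state()
J=[(250,180),(272,122.7),(297.8,279.2)]
print(tri([w,a,b],J),tri([w,a],J[:2]),tri([w,b],[J[0],J[2]]),tri([a,b],J[1:]))
T=R.from_euler('xyz',s['ee_rot'],degrees=True)
for sg in(-1,1):
    p=s['ee_pos']+T.apply([0,sg*18,0]); print('fingertip',p,pix(a,p),pix(b,p),pix(w,p))
def fin(c,x0,x1,y0,y1):
    h=cv2.cvtColor(c['im'],cv2.COLOR_BGR2HSV).astype(int)
    m=((h[...,0]>3)&(h[...,0]<17)&(h[...,1]>90)&(h[...,2]>60)).astype(np.uint8); k=np.zeros_like(m);k[y0:y1,x0:x1]=1
    M=cv2.moments(m*k,True);return M['m10']/M['m00'],M['m01']/M['m00'],M['m00']
fa=fin(a,260,310,120,160);fb=fin(b,230,280,240,290);print(fa,fb,tri([a,b],[fa[:2],fb[:2]]))
E
```

```text
(array([399.6, 306.1, 107.6]), [[-1.1, -0.5], [-0.7, -0.3], [-1.5, 0.4]]) (array([401.5, 306.8, 106.8]), [[2.3, -0.4], [-0.3, -0.0]]) (array([397.6, 307.9, 115. ]), [[-3.0, -2.0], [-0.7, -0.2]]) (array([399.2, 306.1, 107.4]), [[-0.8, -0.3], [-1.3, 0.5]])
fingertip [398.71858268 272.31580654  95.56862122] [265.79916691 127.96165458] [298.44749815 271.33137427] [224.62890881 219.79279286]
fingertip [430.7445147  288.75781578  95.57186847] [273.66344783 129.65706953] [286.05731858 274.39410085] [279.48818302 219.78333625]
(285.04, 137.56, 25.0) (260.453781512605, 264.0840336134454, 119.0) (array([506. , 276.9, 105.9]), [[-0.1, -0.0], [-0.1, 0.0]])
```

Call:
{"fn": "step_arm", "kwargs": {"steps": [[0,0,0,0,0,1,0.4],[0,0,0,0,0,1,0.4],[0,0,0,0,0,1,0.4],[0,0,0,0,0,1,0.4],[0,0,0,0,0,1,0.4],[0,0,0,0,0,1,0.4],[0,0,0,0,0,0,0.4],[0,0,0,0,0,0,0.4]]}}

```text
time_s: 10.9
ee_pos: [414.8, 280.5, 89.6]
ee_rot: [180.0, -0.0, 117.2]
force: [0.2, -0.1, -0.9]
gripper_width: 36.0
gripper_force: 0.0
```

Run:
```python
from h import *
a=cam("scene");w=cam("wrist");b=cam("side");s=state();print(s['ee_pos'],s['force'])
o=np.hstack([cv2.resize(a['im'][100:150,250:300],(400,400),interpolation=2),cv2.resize(b['im'][240:300,260:320],(400,400),interpolation=2)])
cv2.imwrite('pics/w6.png',o)
```

```text
[414.7575525  280.56244288  89.60039672] [ 0.35959854 -0.08262689  0.02064874]
```

View pics/w6.png

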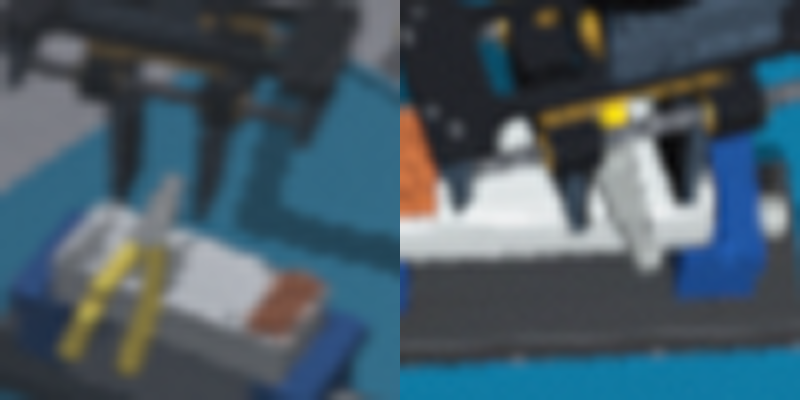

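Scene crop: finger tips at (122,200) and (200,220), apparently still above/behind the jaw; side crop: tips at (578,230) and (690,200). I triangulate them.

Run:
```python
from h import *
b=cam("side");a=cam("scene");s=state()
print(tri([a,b],[(265.3,125),(303.5,270)]),tri([a,b],[(275,127.5),(286.7,274.5)]))
```

```text
(array([388.4, 274.3, 106.8]), [[-0.8, -0.3], [-1.3, 0.5]]) (array([429.9, 295. , 104.5]), [[-0.4, -0.1], [-0.6, 0.2]])
```

Call:
{"fn": "step_arm", "kwargs": {"steps": [[0,0,0,0,0,1,0.4],[0,0,0,0,0,1,0.4],[0,0,0,0,0,1,0.4],[0,0,0,0,0,0,0.4],[0,0,0,0,0,0,0],[0,0,0,0,0,0,0],[0,0,0,0,0,0,0],[0,0,0,0,0,0,0]]}}

```text
time_s: 12.15
ee_pos: [414.7, 280.5, 86.6]
ee_rot: [180.0, -0.0, 117.2]
force: [-0.4, -0.2, 0.2]
gripper_width: 0.8
gripper_force: 0.0
```

Call:
{"fn": "step_arm", "kwargs": {"steps": [[0,0,0,0,0,0,0.4],[0,0,0,0,0,0,0.4],[0,0,0,0,0,0,0.4],[0,0,0,0,0,1,0.4],[0,0,0,0,0,1,0.4],[0,0,0,0,0,1,0.4],[0,0,0,0,0,1,0.4],[0,0,0,0,0,0,0.4]]}}

```text
time_s: 13.15
ee_pos: [414.7, 280.5, 82.5]
ee_rot: [-180.0, -0.0, 117.2]
force: [0.7, 0.4, -0.2]
gripper_width: 36.2
gripper_force: 0.0
```

Call:
{"fn": "step_arm", "kwargs": {"steps": [[0,0,0,0,0,0,0],[0,0,0,0,0,0,0],[0,0,0,0,0,0,0],[0,0,0,0,0,0,0],[0,0,0,0,0,0,0],[0,0,0,0,0,0,0],[0,0,0,0,0,0,0],[0,0,0,0,0,0,0]]}}

```text
time_s: 14.15
ee_pos: [414.7, 280.5, 82.6]
ee_rot: [180.0, -0.0, 117.2]
force: [-0.5, -1.0, -0.1]
gripper_width: 0.5
gripper_force: 0.0
```

Run:
```python
from h import *
w=cam("wrist");b=cam("side");a=cam("scene")
def yel(im):
    h=cv2.cvtColor(im,cv2.COLOR_BGR2HSV).astype(int); m=(h[...,0]>20)&(h[...,0]<35)&(h[...,1]>110)&(h[...,2]>80); k=np.zeros_like(m);k[90:180,240:300]=1
    y,x=np.nonzero(m&k); return len(x),x.min(),x.max(),y.min(),y.max(),x.mean().round(2),y.mean().round(2)
print(yel(np.load('a.npy')),yel(a['im']))
# wrist grey profile near the jaws and finger tips
g=cv2.cvtColor(w['im'],cv2.COLOR_BGR2GRAY)
print('cols 230-280 step2');
for v in range(140,236,4): print(v,g[v,226:282:3])
s=state();T=R.from_euler('xyz',s['ee_rot'],degrees=True)
for z in (0,-10,-20,-30):
  for x in (0,10,16): print(z,x,pix(w,s['ee_pos']+T.apply([x,0,z])).round(1))
for x in (8,30,54): print('jaw',x,pix(w,[427.1-.4555*x,256.2+.89*x,112]).round(1))
```

```text
(68, np.int64(258), np.int64(269), np.int64(131), np.int64(145), np.float64(264.63), np.float64(138.19)) (56, np.int64(258), np.int64(269), np.int64(131), np.int64(145), np.float64(265.27), np.float64(137.91))
cols 230-280 step2
140 [109 109 110 109 112 111 110 110 110 110 109 110 110 108 109 109 108 109
 109]
144 [109 110 109 110 110 111 109 110 110 108 109 110 108 108 110 109 109 109
 107]
148 [110 110 108 108 110 109 109 109 108 109 109 110 109 109 109 109 108 108
 107]
152 [110 109 110 109 109 108 108 109 108 109 109 111 108 109 109 106 109 108
 107]
156 [109 110 109 110 108 108 108 110 108 109 108 109 110 108 109 109 108 107
 108]
160 [109 108 107 108 107 108 107 109 111 109 109 107 109 108 108 108 107 107
 106]
164 [109 109 107 109 108 108 107 109 109 107 107 108 106 106 107 107 106 107
 106]
168 [102 106 108 108 108 108 108 108 107 108 108 109 107 108 109 108 106 107
 105]
172 [ 62  62  63  69  83  92 100 105 107 107 107 107 106 107 106 105 106 106
 106]
176 [ 81  80  78  75  73  67  62  61  62  70  80  89 100 104 106 106 106 107
 106]
180 [79 79 80 80 81 81 81 80 79 75 72 67 
[... 704 characters left out ...]
92  90  72  68  66  49  89  75  38  64  69  69  71  78  79
  77]
220 [170 170 149  80  69  69  70  58  28  68  53  28  62  69  67  69 107 105
  92]
224 [190 177 165  81  70  68  68  54  28  57  48  29  57  69  69  69  91 160
 162]
228 [226 228 165  68  69  68  70  50  28  50  45  29  55  69  71  69  70 137
 165]
232 [213 198  79  63  64  64  68  48  28  48  43  26  51  70  65  64  65  85
 158]
0 0 [252.1 219.7]
0 10 [252.  205.1]
0 16 [252.  196.2]
-10 0 [251.9 225. ]
-10 10 [251.9 209.8]
-10 16 [251.9 200.4]
-20 0 [251.8 230.8]
-20 10 [251.8 214.9]
-20 16 [251.8 205.1]
-30 0 [251.7 237.1]
-30 10 [251.7 220.5]
-30 16 [251.6 210.3]
jaw 8 [251.7 267.6]
jaw 30 [251.6 232.4]
jaw 54 [251.6 191.4]
```

Call:
{"fn": "step_arm", "kwargs": {"steps": [[0,0,0,0,0,0,0.4],[0,0,0,0,0,0,0.4],[0,0,0,0,0,0,0.4],[0,0,0,0,0,1,0.4],[0,0,0,0,0,1,0.4],[0,0,0,0,0,1,0.4],[0,0,0,0,0,1,0.4],[0,0,0,0,0,0,0.4]]}}

```text
time_s: 15.3
ee_pos: [414.6, 280.5, 78.4]
ee_rot: [-180.0, -0.0, 117.2]
force: [0.3, 0.8, 1.0]
gripper_width: 36.6
gripper_force: 0.0
```

Call:
{"fn": "step_arm", "kwargs": {"steps": [[0,0,0,0,0,1,0.4],[0,0,0,0,0,1,0.4],[0,0,0,0,0,1,0.4],[0,0,0,0,0,1,0.4],[0,0,0,0,0,0,0.4],[0,0,0,0,0,0,0],[0,0,0,0,0,0,0],[0,0,0,0,0,0,0]]}}

```text
time_s: 16.3
ee_pos: [414.6, 280.5, 74.6]
ee_rot: [-180.0, -0.0, 117.2]
force: [-1.4, -0.6, 0.6]
gripper_width: 15.1
gripper_force: 39.9
```

The grip holds (15.1 mm, 40 N). Lift.

Call:
{"fn": "step_arm", "kwargs": {"steps": [[0,0,0,0,0,-3,0],[0,0,0,0,0,-6,0],[0,0,0,0,0,-10,0],[0,0,0,0,0,-12,0],[0,0,0,0,0,-15,0],[0,0,0,0,0,-15,0],[0,0,0,0,0,-12,0],[0,0,0,0,0,-7,0]]}}

```text
time_s: 17.3
ee_pos: [415.0, 280.7, 155.6]
ee_rot: [179.9, -0.0, 117.2]
force: [0.3, 0.6, -1.5]
gripper_width: 15.5
gripper_force: 39.9
```

Run:
```python
from h import *
import pickle
w=cam("wrist");s=state();print(s['force'],s['gripper_width'],s['gripper_force'],s['qpos'].round(1))
# tray & module, no picture
b=cam("side");a=cam("scene");pickle.dump((w,a,b,s),open('lift.pkl','wb'))
for c,seed in ((b,(303,158)),(a,(189,215))):
    g=cv2.GaussianBlur(cv2.cvtColor(c['im'],cv2.COLOR_BGR2GRAY),(3,3),0); m=((g<55)).astype(np.uint8)
    n,l,st,ce=cv2.connectedComponentsWithStats(m); k=l[seed[1],seed[0]]; print(k,st[k])
    cc=max(cv2.findContours((l==k).astype(np.uint8),0,2)[0],key=cv2.contourArea)
    h=cv2.convexHull(cc); ap=cv2.approxPolyDP(h,5,True)[:,0]; P=np.array([onz(c,q,28)[:2] for q in ap]); print(P.round(0).tolist(),P.mean(0).round(1))
j=[(x,pix(w,s['ee_pos']+R.from_euler('xyz',s['ee_rot'],degrees=True).apply([x,0,-30]))) for x in(0,27)];print(j)
g=cv2.cvtColor(w['im'],cv2.COLOR_BGR2GRAY)
for v in range(172,220,6): print(v,g[v,226:282:3])
plan([415,-216,160],165,24,s)
```

```text
[-0.1635873   1.29134696 -0.55058688] 15.230702450615668 39.92346840866958 [ 32.8  12.6 101.1   0.   66.2   5.6]
0 [     0      0    512    384 185333]
[[-366.0, -1462.0], [-173.0, 443.0], [1091.0, 704.0], [2086.0, -987.0]] [ 659.7 -325.4]
39 [ 156  182   65   69 2632]
[[362.0, -127.0], [618.0, -204.0], [584.0, -350.0], [322.0, -277.0]] [ 471.5 -239.4]
[(0, array([252.32963381, 237.43145652])), (27, array([252.24471799, 191.28916183]))]
172 [72 79 79 77 78 78 78 78 77 79 79 78 78 76 77 78 78 80 78]
178 [60 76 78 79 78 79 78 78 77 78 79 79 78 77 79 78 77 77 76]
184 [125 107  94  83  78  75  76  76  76  74  77  78  77  78  79  76  78  77
  77]
190 [166 165 164 162 160 159 155 119 133 135 135 134 119  79  75  74  76  75
  75]
196 [220 221 222 222 222 214 196 139 159 162 162 161 143 142 160 158 156 151
 141]
202 [223 223 224 224 226 226 220 137 157 161 162 160 142 206 219 211 194 180
 174]
208 [212 213 216 217 218 219 214 138 158 161 160 160 143 210 226 226 226 225
 224]
214 [177 108  74 156 172 212 210 138 157 160 159 157 141 200 207 174 148  74
 112]
t 17.35 pos [415.3 280.9 156.1] rot [179.9  -0.  117.2]
24 rows [ 0.01  0.   -1.99] [-13.67 -16.36  -0.18]
```

Call:
{"fn": "step_arm", "kwargs": {"steps": [[0,0,-2,-13.6,-16.4,0,0],[0,0,-2,-13.6,-16.4,0,0],[0,0,-2,-13.6,-16.4,0,0],[0,0,-2,-13.6,-16.4,0,0],[0,0,-2,-13.6,-16.4,0,0],[0,0,-2,-13.6,-16.4,0,0],[0,0,-2,-13.6,-16.4,0,0],[0,0,-2,-13.6,-16.4,0,0]]}}

```text
time_s: 18.45
ee_pos: [366.7, 116.5, 154.0]
ee_rot: [-179.9, -0.0, 133.3]
force: [-0.6, -0.2, -1.2]
gripper_width: 15.2
gripper_force: 39.9
```

Call:
{"fn": "step_arm", "kwargs": {"steps": [[0,0,-2,-13.6,-16.4,0,0],[0,0,-2,-13.6,-16.4,0,0],[0,0,-2,-13.6,-16.4,0,0],[0,0,-2,-13.6,-16.4,0,0],[0,0,-2,-13.6,-16.4,0,0],[0,0,-2,-13.6,-16.4,0,0],[0,0,-2,-13.6,-16.4,0,0],[0,0,-2,-13.6,-16.4,0,0]]}}

```text
time_s: 19.45
ee_pos: [366.4, -53.2, 154.0]
ee_rot: [-180.0, -0.1, 149.2]
force: [0.2, 0.0, -0.9]
gripper_width: 15.4
gripper_force: 39.9
```

Call:
{"fn": "step_arm", "kwargs": {"steps": [[0,0,-2,-13.6,-16.4,0,0],[0,0,-2,-13.6,-16.4,0,0],[0,0,-2,-13.6,-16.4,0,0],[0,0,-2,-13.6,-16.4,0,0],[0,0,-2,-13.6,-16.4,0,0],[0,0,-2,-13.6,-16.4,0,0],[0,0,-2,-13.6,-16.4,0,0],[0,0,-2,-13.6,-16.4,0,0]]}}

```text
time_s: 20.45
ee_pos: [413.0, -216.4, 153.8]
ee_rot: [180.0, -0.1, 165.2]
force: [-0.5, 0.8, -0.7]
gripper_width: 15.4
gripper_force: 39.9
```

Run:
```python
from h import *
import pickle
b=cam("side");a=cam("scene");w=cam("wrist");s=state();print(s['force'],s['gripper_width'],s['gripper_force'])
plan([418,-220,60],165,8,s)
def yel(c,box):
    x0,x1,y0,y1=box
    h=cv2.cvtColor(c['im'],cv2.COLOR_BGR2HSV).astype(int); m=(h[...,0]>20)&(h[...,0]<35)&(h[...,1]>110)&(h[...,2]>80)
    y,x=np.nonzero(m[y0:y1,x0:x1]); p=np.array([x.mean()+x0,y.mean()+y0]); print(len(x),p,x.min()+x0,x.max()+x0,y.min()+y0,y.max()+y0);return p
pa=yel(a,(140,260,120,260));pb=yel(b,(200,360,100,240));print(tri([a,b],[pa,pb]))
pw=yel(w,(120,400,0,384)); 
# module measure from lifted-state wrist image
w0,a0,b0,s0=pickle.load(open('lift.pkl','rb'))
```

```text
[-0.17999474  0.25731598 -1.4454862 ] 15.304278108876662 39.92410977312829
t 20.6 pos [ 413.  -216.2  153.7] rot [ 1.800e+02 -1.000e-01  1.651e+02]
8 rows [ 0.01 -0.01  0.01] [-0.74 -0.3  11.72]
165 [185.46666667 190.61212121] 177 195 180 201
165 [296.26666667 119.93333333] 283 333 104 127
(array([ 493.3, -238.8,  186.5]), [[-0.0, -0.0], [-0.0, 0.0]])
769 [250.31989597 307.82574772] 209 274 261 324
```

Call:
{"fn": "step_arm", "kwargs": {"steps": [[0,0,0,-0.7,-0.3,18,0],[0,0,0,-0.7,-0.3,18,0],[0,0,0,-0.7,-0.3,18,0],[0,0,0,-0.7,-0.3,18,0],[0,0,0,-0.7,-0.3,18,0],[0,0,0,-0.7,-0.3,18,0],[0,0,0,-0.7,-0.3,18,0],[0,0,0,-0.7,-0.3,18,0]]}}

```text
time_s: 21.6
ee_pos: [417.5, -218.7, 9.9]
ee_rot: [180.0, -0.1, 165.2]
force: [-0.3, 0.2, -1.9]
gripper_width: 15.5
gripper_force: 39.9
```

Call:
{"fn": "step_arm", "kwargs": {"steps": [[0,0,0,0,0,6,0],[0,0,0,0,0,6,0],[0,0,0,0,0,4,0],[0,0,0,0,0,4,0],[0,0,0,0,0,3,0],[0,0,0,0,0,2,0],[0,0,0,0,0,2,0],[0,0,0,0,0,1,0]]}}

```text
time_s: 22.6
ee_pos: [418.2, -219.7, -17.6]
ee_rot: [180.0, -0.0, 165.2]
force: [0.4, 0.1, -0.8]
gripper_width: 15.6
gripper_force: 39.9
```

Call:
{"fn": "step_arm", "kwargs": {"steps": [[0,0,0,0,0,1,0],[0,0,0,0,0,1,0],[0,0,0,0,0,1,0],[0,0,0,0,0,0,0],[0,0,0,0,0,0,0],[0,0,0,0,0,0,0],[0,0,0,0,0,0,0],[0,0,0,0,0,0,0]]}}

```text
time_s: 23.6
ee_pos: [418.2, -219.7, -20.5]
ee_rot: [180.0, 0.0, 165.2]
force: [1.2, 0.3, -1.3]
gripper_width: 15.4
gripper_force: 39.9
```

Call:
{"fn": "step_arm", "kwargs": {"steps": [[0,0,0,0,0,1,0],[0,0,0,0,0,0.5,0],[0,0,0,0,0,0.5,0],[0,0,0,0,0,0,0],[0,0,0,0,0,0,0],[0,0,0,0,0,0,0],[0,0,0,0,0,0,0],[0,0,0,0,0,0,0]]}}

```text
time_s: 24.6
ee_pos: [418.2, -219.8, -21.5]
ee_rot: [-180.0, 0.0, 165.2]
force: [-2.1, 1.6, 8.6]
gripper_width: 15.8
gripper_force: 39.9
```

Contact with the tray floor (8.6 N). Release and rise.

Call:
{"fn": "step_arm", "kwargs": {"steps": [[0,0,0,0,0,0,0.35],[0,0,0,0,0,0,0.35],[0,0,0,0,0,0,0.35],[0,0,0,0,0,-8,0.35],[0,0,0,0,0,-20,0.4],[0,0,0,0,0,-35,0.6],[0,0,0,0,0,-50,1],[0,0,0,0,0,-60,1]]}}

```text
time_s: 25.6
ee_pos: [417.4, -219.4, 152.0]
ee_rot: [180.0, -0.1, 165.2]
force: [1.0, -0.8, 1.0]
gripper_width: 63.7
gripper_force: 0.0
```

Run:
```python
from h import *
import pickle
b=cam("side");a=cam("scene");w=cam("wrist");s=state();print(s['force'],s['gripper_width'])
h=cv2.cvtColor(w['im'],cv2.COLOR_BGR2HSV).astype(int); m=(h[...,0]>20)&(h[...,0]<35)&(h[...,1]>110)&(h[...,2]>80)
y,x=np.nonzero(m[:300]); print(len(x),x.min(),x.max(),y.min(),y.max())
cv2.imwrite('pics/tray.png',w['im'])
# module from the lifted wrist image: coarse, then plan view pose
plan([440,255,270],105,24,s)
```

```text
[-0.25770966  0.15126056 -0.74250502] 75.66278194070024
1762 92 274 196 299
t 25.75 pos [ 420.2 -220.9  154.2] rot [-179.9    0.5  165.2]
24 rows [0.01 0.02 2.51] [13.69 15.62 -4.89]
```

Run:
```python
from h import *
s=state()
plan([480,265,260],195,24,s)
```

```text
t 25.75 pos [ 420.2 -220.9  154.2] rot [-179.9    0.5  165.2]
24 rows [-0.01  0.02 -1.24] [-2.35 20.49 -4.43]
```

Call:
{"fn": "step_arm", "kwargs": {"steps": [[0,0,-1.2,-2.4,20.5,-4.4,1],[0,0,-1.2,-2.4,20.5,-4.4,1],[0,0,-1.2,-2.4,20.5,-4.4,1],[0,0,-1.2,-2.4,20.5,-4.4,1],[0,0,-1.2,-2.4,20.5,-4.4,1],[0,0,-1.2,-2.4,20.5,-4.4,1],[0,0,-1.3,-2.4,20.5,-4.4,1],[0,0,-1.3,-2.4,20.5,-4.4,1]]}}

```text
time_s: 26.75
ee_pos: [466.3, -61.4, 184.4]
ee_rot: [180.0, -0.2, 175.0]
force: [0.2, -0.3, 0.3]
gripper_width: 91.4
gripper_force: 0.0
```

Call:
{"fn": "step_arm", "kwargs": {"steps": [[0,0,-1.2,-2.4,20.5,-4.4,1],[0,0,-1.2,-2.4,20.5,-4.4,1],[0,0,-1.2,-2.4,20.5,-4.4,1],[0,0,-1.2,-2.4,20.5,-4.4,1],[0,0,-1.2,-2.4,20.5,-4.4,1],[0,0,-1.2,-2.4,20.5,-4.4,1],[0,0,-1.3,-2.4,20.5,-4.4,1],[0,0,-1.3,-2.4,20.5,-4.4,1]]}}

```text
time_s: 27.75
ee_pos: [487.8, 101.7, 219.6]
ee_rot: [-180.0, -0.2, -175.2]
force: [-0.1, -0.3, -0.4]
gripper_width: 91.0
gripper_force: 0.0
```

Call:
{"fn": "step_arm", "kwargs": {"steps": [[0,0,-1.2,-2.4,20.5,-4.4,1],[0,0,-1.2,-2.4,20.5,-4.4,1],[0,0,-1.2,-2.4,20.5,-4.4,1],[0,0,-1.2,-2.4,20.5,-4.4,1],[0,0,-1.2,-2.4,20.5,-4.4,1],[0,0,-1.3,-2.4,20.5,-4.4,1],[0,0,-1.3,-2.4,20.5,-4.4,1],[0,0,0,0,0,0,1]]}}

```text
time_s: 28.75
ee_pos: [484.3, 247.0, 251.9]
ee_rot: [180.0, 0.0, -166.5]
force: [-1.0, -0.7, -0.9]
gripper_width: 91.3
gripper_force: 0.0
```

```bash
cat > mod.py <<'E'
from h import *
w=cam("wrist"); s=state(); print(s['time_s'],s['ee_pos'],s['ee_rot'],s['gripper_width'],s['qpos'].round(0)); w=cam("wrist")
im=w['im']; np.save('m.npy',im); h=cv2.cvtColor(im,cv2.COLOR_BGR2HSV).astype(int); H,S,V=h[...,0],h[...,1],h[...,2]
def rect(m,z,name):
    m=m.astype(np.uint8)
    n,l,st,ce=cv2.connectedComponentsWithStats(m); k=1+np.argmax(st[1:,4])
    c=max(cv2.findContours((l==k).astype(np.uint8),0,2)[0],key=cv2.contourArea)
    P=np.array([onz(w,q[0],z)[:2] for q in c],np.float32)
    r=cv2.minAreaRect(P); print(name,st[k],np.round(r[0],1),np.round(r[1],1),round(r[2],1))
    return np.array(r[0])
roi=np.zeros(V.shape,bool); roi[:300,100:420]=1
rect(roi&(H>3)&(H<17)&(S>90)&(V>60),106,'fins')
rect(roi&(S<45)&(V>140),100,'case-top')
b=roi&(H>108)&(H<125)&(S>120)
n,l,st,ce=cv2.connectedComponentsWithStats(b.astype(np.uint8))
for k in range(1,n):
    if st[k,4]>150: print('blue',st[k],ce[k],onz(w,ce[k],75).round(1))
E
python3 mod.py
```

```text
28.8 [484.2508678  245.96797783 251.68814573] [-1.79970684e+02 -4.76066996e-03 -1.66547689e+02] 91.47910480807215 [ 26.  13.  86.  -0.  81. -78.]
fins [255 190  45  21 880] [506.4 276.4] [23.  48.3] 13.4
case-top [ 249   80   55  131 5785] [452.2 262.9] [139.9  56.5] 14.9
```

```bash
python3 -c "
from h import *
plan([464.9,265.8,130],-165.3,8)"
```

```text
t 28.85 pos [484.2 245.4 251.6] rot [-180.    -0.  -166.6]
8 rows [-0.   -0.   -0.16] [ 1.72  3.06 15.2 ]
```

Call:
{"fn": "step_arm", "kwargs": {"steps": [[0,0,-0.2,1.7,3.1,15.2,1],[0,0,-0.2,1.7,3.1,15.2,1],[0,0,-0.2,1.7,3.1,15.2,1],[0,0,-0.2,1.7,3.1,15.2,1],[0,0,-0.2,1.7,3.1,15.2,1],[0,0,-0.1,1.7,3.1,15.2,1],[0,0,-0.1,1.7,3.1,15.2,1],[0,0,0,1.7,3.1,15.2,1]]}}

```text
time_s: 29.85
ee_pos: [465.0, 266.5, 129.2]
ee_rot: [180.0, 0.0, -165.4]
force: [-0.8, -0.2, 0.1]
gripper_width: 91.4
gripper_force: 0.0
```

Run:
```python
from h import *
cam("wrist");s=state();print(s['force'])
plan([464.9,265.8,42],-165.3,16,s)
w=cam("wrist")
im=np.hstack([cv2.resize(w['im'],(512,384)),cv2.resize(cam("scene")['im'][80:200,200:320],(288,384))]); 
t=cv2.resize(cv2.imread('pics/tray.png')[:,:],(280,210)); 
o=np.zeros((594,800,3),np.uint8); o[:384]=im; o[384:,:280]=t; o[384:,300:580]=cv2.resize(cam("side")['im'][100:200,240:373],(280,210))
cv2.imwrite('pics/last.png',o)
```

```text
[-1.09926663  0.64266096 -1.11523202]
t 29.9 pos [463.4 266.  127.1] rot [-180.    -0.2 -165.4]
16 rows [-0.   -0.01 -0.01] [-0.1  -0.04  5.32]
```

View pics/last.png

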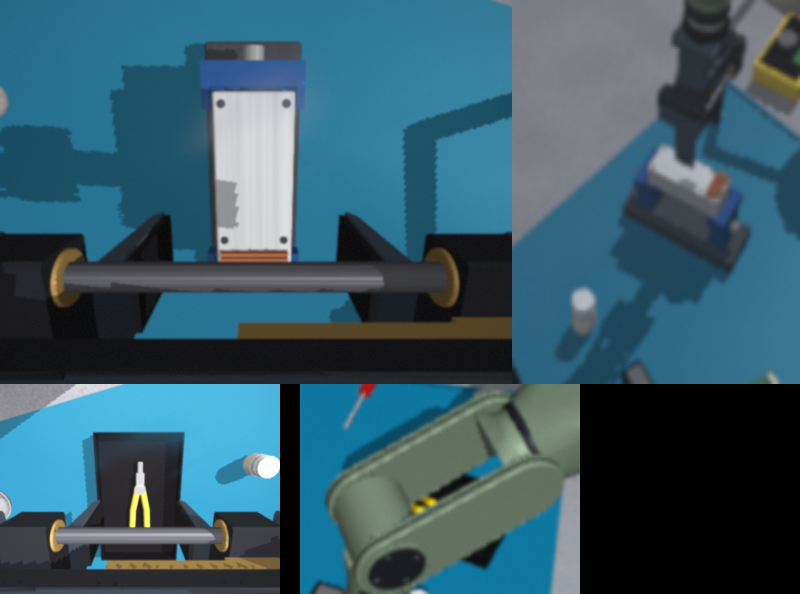

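The pliers lie flat in the tray (bottom left); the module (case centre column 254) is centred between the fingers (170…338). Descend.

Call:
{"fn": "step_arm", "kwargs": {"steps": [[0,0,0,0,0,9,1],[0,0,0,0,0,9,1],[0,0,0,0,0,9,1],[0,0,0,0,0,8,1],[0,0,0,0,0,8,1],[0,0,0,0,0,7,1],[0,0,0,0,0,5,1],[0,0,0,0,0,0,1]]}}

```text
time_s: 31.05
ee_pos: [465.0, 266.2, 74.8]
ee_rot: [-180.0, -0.0, -165.4]
force: [0.0, 0.1, 0.4]
gripper_width: 91.1
gripper_force: 0.0
```

Call:
{"fn": "step_arm", "kwargs": {"steps": [[0,0,0,0,0,5,1],[0,0,0,0,0,5,1],[0,0,0,0,0,5,1],[0,0,0,0,0,5,1],[0,0,0,0,0,5,1],[0,0,0,0,0,4,1],[0,0,0,0,0,2,1],[0,0,0,0,0,0,1]]}}

```text
time_s: 32.05
ee_pos: [465.1, 266.3, 44.0]
ee_rot: [180.0, -0.0, -165.4]
force: [-0.5, -0.0, -0.9]
gripper_width: 91.5
gripper_force: 0.0
```

Call:
{"fn": "step_arm", "kwargs": {"steps": [[0,0,0,0,0,2,1],[0,0,0,0,0,0,0.5],[0,0,0,0,0,0,0.5],[0,0,0,0,0,0,0.5],[0,0,0,0,0,0,0.5],[0,0,0,0,0,0,0.5],[0,0,0,0,0,0,0.5],[0,0,0,0,0,0,0.5]], "force": 15}}

```text
time_s: 33.05
ee_pos: [465.2, 266.2, 42.2]
ee_rot: [-180.0, 0.0, -165.4]
force: [0.4, -0.6, 0.4]
gripper_width: 56.0
gripper_force: 15.0
```

Call:
{"fn": "step_arm", "kwargs": {"steps": [[0,0,0,0,0,0,0],[0,0,0,0,0,0,0],[0,0,0,0,0,0,0],[0,0,0,0,0,0,0],[0,0,0,0,0,0,0],[0,0,0,0,0,0,0],[0,0,0,0,0,0,0],[0,0,0,0,0,0,0]], "force": 55}}

```text
time_s: 34.05
ee_pos: [465.2, 266.3, 42.2]
ee_rot: [180.0, 0.0, -165.4]
force: [0.3, -1.7, 2.1]
gripper_width: 55.9
gripper_force: 55.0
```

Gripped at 56 mm. Lift slowly at first, and check the torque.

Call:
{"fn": "step_arm", "kwargs": {"steps": [[0,0,0,0,0,-1,0],[0,0,0,0,0,-2,0],[0,0,0,0,0,-3,0],[0,0,0,0,0,-4,0],[0,0,0,0,0,-4,0],[0,0,0,0,0,-4,0],[0,0,0,0,0,-2,0],[0,0,0,0,0,0,0]]}}

```text
time_s: 35.05
ee_pos: [465.3, 266.3, 62.4]
ee_rot: [180.0, 0.0, -165.4]
force: [-0.1, -0.8, -5.5]
gripper_width: 55.8
gripper_force: 55.0
```

Run:
```python
from h import *
s=state();print(s['ee_pos'],s['ee_rot'],s['force'],s['torque'],s['gripper_width'])
w=cam("wrist");im=w['im'];h=cv2.cvtColor(im,cv2.COLOR_BGR2HSV).astype(int);V=h[...,2];S=h[...,1]
m=(S<45)&(V>140);m[:, :170]=0;m[:,340:]=0
for v in range(70,235,8):
    x=np.nonzero(m[v])[0]; print(v,len(x),(x.min(),x.max()) if len(x) else '')
```

```text
[465.25856569 266.34094049  62.37884627] [ 1.79988807e+02  2.66126985e-02 -1.65427106e+02] [-0.06650127 -0.84272001 -5.4819267 ] [ 0.01396128  0.0262238  -0.03065631] 55.81746191210883
70 0 
78 128 (np.int64(191), np.int64(318))
86 132 (np.int64(189), np.int64(320))
94 105 (np.int64(190), np.int64(319))
102 115 (np.int64(190), np.int64(319))
110 129 (np.int64(190), np.int64(318))
118 128 (np.int64(191), np.int64(318))
126 128 (np.int64(191), np.int64(318))
134 126 (np.int64(192), np.int64(317))
142 126 (np.int64(192), np.int64(317))
150 126 (np.int64(192), np.int64(317))
158 124 (np.int64(193), np.int64(316))
166 124 (np.int64(193), np.int64(316))
174 121 (np.int64(195), np.int64(315))
182 120 (np.int64(196), np.int64(315))
190 120 (np.int64(196), np.int64(315))
198 118 (np.int64(197), np.int64(314))
206 118 (np.int64(197), np.int64(314))
214 118 (np.int64(197), np.int64(314))
222 116 (np.int64(198), np.int64(313))
230 113 (np.int64(198), np.int64(310))
```

```bash
cat > tilt.py <<'E'
from h import *
from scipy.optimize import least_squares
def edges(im,vs,l,r):
    g=cv2.GaussianBlur(cv2.cvtColor(im,cv2.COLOR_BGR2GRAY),(3,3),0).astype(float); out=[]
    for v in vs:
        d=np.diff(g[v-1:v+2].mean(0)); 
        def sub(lo,hi,sg):
            e=np.clip(sg*d[lo:hi],0,None); k=int(np.argmax(e)); i=np.arange(max(0,k-2),min(len(e),k+3)); return lo+(e[i]*i).sum()/e[i].sum()+.5
        out.append((v,sub(l[0],l[1],1),sub(r[0],r[1],-1)))
    return out
def tilt(w,yaw,E):
    ux=np.array([np.cos(yaw),np.sin(yaw),0]); uy=np.array([-ux[1],ux[0],0])
    def res(p):
        n=-np.sin(p[1])*ux+np.cos(p[1])*np.array([0,0,1]); o=[]
        for v,a,b in E:
            P=[]
            for u in (a,b):
                d=ray(w,(u,v)); P.append(w['o']+d*(p[0]-n@(w['o']-w['pc']))/(n@d))
            o.append(abs((P[1]-P[0])@uy)-56)
        return o
    s=least_squares(res,[110-w['pc'][2],0],loss='soft_l1',f_scale=.3); J=np.linalg.inv(s.jac.T@s.jac)
    print('top z',(s.x[0]+w['pc'][2]).round(1),'pitch (fin end up +) deg',np.degrees(s.x[1]).round(2),'+-',np.degrees(np.sqrt(J[1,1]*np.mean(s.fun**2))).round(2),'rms',np.sqrt(np.mean(s.fun**2)).round(2))
if __name__=='__main__':
    w=cam("wrist");s=state();w['pc']=np.array(s['ee_pos']);E=edges(w['im'],range(112,226,4),(180,206),(304,328));print([tuple(np.round(e,1)) for e in E[::7]])
    tilt(w,np.radians(14.6),E); print(s['ee_pos'],s['ee_rot'],s['torque'],s['time_s'])
E
python3 tilt.py
```

```text
[(np.float64(112.0), np.float64(189.8), np.float64(318.7)), (np.float64(140.0), np.float64(191.5), np.float64(317.6)), (np.float64(168.0), np.float64(192.7), np.float64(316.5)), (np.float64(196.0), np.float64(193.5), np.float64(314.8)), (np.float64(224.0), np.float64(194.7), np.float64(314.1))]
top z 121.7 pitch (fin end up +) deg 2.04 +- 0.23 rms 0.12
[465.01599118 266.23722676  62.06780876] [ 1.79998593e+02 -1.45988663e-02 -1.65423239e+02] [0.03887589 0.03040589 0.01835081] 35.15
```

Run:
```python
from tilt import *
w=cam("wrist"); s=state(); T=np.eye(4)
Rn=R.from_euler('xyz',s['ee_rot'],degrees=True).as_matrix(); oc=Rn.T@(w['o']-s['ee_pos']); rc=Rn.T@w['r']
p=np.array([484.2,245.5,251.6]);R0=R.from_euler('xyz',[-180,0,-166.55],degrees=True).as_matrix()
w0=dict(w,im=np.load('m.npy'),o=p+R0@oc,r=R0@rc,pc=p)
g=cv2.cvtColor(w0['im'],cv2.COLOR_BGR2GRAY); print(g[140,236:320:3],g[200,236:320:3])
E=edges(w0['im'],range(95,186,3),(240,266),(288,318));print([tuple(np.round(e,1)) for e in E[::6]])
tilt(w0,np.radians(14.6),E)
```

```text
[ 77  69  61  58  63 168 215 216 215 211 211 214 219 218 216 215 219 219
 213 217 222 223 187 105 109 108 108 107] [ 70  68  54  56  54  85 141 125 126 127 124 120 126 127 124 117 122 127
 120 117 116 159 136  83 102 102 103 102]
[(np.float64(95.0), np.float64(249.4), np.float64(303.0)), (np.float64(113.0), np.float64(249.7), np.float64(302.5)), (np.float64(131.0), np.float64(250.3), np.float64(302.4)), (np.float64(149.0), np.float64(250.5), np.float64(302.5)), (np.float64(167.0), np.float64(251.2), np.float64(302.0)), (np.float64(185.0), np.float64(251.2), np.float64(301.8))]
top z 99.7 pitch (fin end up +) deg 3.18 +- 0.68 rms 0.24
```

Relative to its level rest on the ledges (same estimator), the module is level to about 1°. Lift on.

Call:
{"fn": "step_arm", "kwargs": {"steps": [[0,0,0,0,0,-3,0],[0,0,0,0,0,-5,0],[0,0,0,0,0,-7,0],[0,0,0,0,0,-8,0],[0,0,0,0,0,-8,0],[0,0,0,0,0,-8,0],[0,0,0,0,0,-8,0],[0,0,0,0,0,-8,0]]}}

```text
time_s: 36.2
ee_pos: [465.1, 266.3, 117.7]
ee_rot: [180.0, 0.0, -165.4]
force: [-0.6, 0.3, -4.9]
gripper_width: 55.9
gripper_force: 55.0
```

Call:
{"fn": "step_arm", "kwargs": {"steps": [[0,0,0,0,0,-8,0],[0,0,0,0,0,-8,0],[0,0,0,0,0,-8,0],[0,0,0,0,0,-7,0],[0,0,0,0,0,-5,0],[0,0,0,0,0,-3,0],[0,0,0,0,0,-1,0],[0,0,0,0,0,0,0]]}}

```text
time_s: 37.2
ee_pos: [465.1, 266.2, 157.0]
ee_rot: [-180.0, -0.0, -165.4]
force: [-0.1, 0.5, -6.2]
gripper_width: 55.7
gripper_force: 55.0
```

Call:
{"fn": "step_arm", "kwargs": {"steps": [[0,0,0,0,0,0,0],[0,0,0,0,0,0,0],[0,0,0,0,0,0,0],[0,0,0,0,0,0,0],[0,0,0,0,0,0,0],[0,0,0,0,0,0,0],[0,0,0,0,0,0,0],[0,0,0,0,0,0,0]]}}

```text
time_s: 38.2
ee_pos: [465.2, 266.3, 157.2]
ee_rot: [180.0, 0.0, -165.4]
force: [0.4, -0.5, -4.9]
gripper_width: 55.3
gripper_force: 55.0
```

```bash
python3 tilt.py
```

```text
[(np.float64(112.0), np.float64(190.5), np.float64(318.7)), (np.float64(140.0), np.float64(192.3), np.float64(317.6)), (np.float64(168.0), np.float64(193.4), np.float64(316.5)), (np.float64(196.0), np.float64(193.7), np.float64(314.8)), (np.float64(224.0), np.float64(194.7), np.float64(314.1))]
top z 97.7 pitch (fin end up +) deg -2697.14 +- 0.27 rms 0.13
[465.17111685 266.30677927 157.162955  ] [ 1.79993609e+02  4.79676191e-03 -1.65425399e+02] [0.03066784 0.06656353 0.00947161] 38.25
```

Edges are unchanged in the wrist view, so it has not tilted or slipped; the lift is 115 mm. Hold for 4 s.

Call:
{"fn": "step_arm", "kwargs": {"steps": [[0,0,0,0,0,0,0],[0,0,0,0,0,0,0],[0,0,0,0,0,0,0],[0,0,0,0,0,0,0],[0,0,0,0,0,0,0],[0,0,0,0,0,0,0],[0,0,0,0,0,0,0],[0,0,0,0,0,0,0]]}}

```text
time_s: 39.25
ee_pos: [465.2, 266.3, 157.1]
ee_rot: [180.0, 0.0, -165.4]
force: [0.3, -0.2, -4.4]
gripper_width: 56.0
gripper_force: 55.0
```

Call:
{"fn": "step_arm", "kwargs": {"steps": [[0,0,0,0,0,0,0],[0,0,0,0,0,0,0],[0,0,0,0,0,0,0],[0,0,0,0,0,0,0],[0,0,0,0,0,0,0],[0,0,0,0,0,0,0],[0,0,0,0,0,0,0],[0,0,0,0,0,0,0]]}}

```text
time_s: 40.25
ee_pos: [465.2, 266.3, 157.2]
ee_rot: [180.0, 0.0, -165.4]
force: [-0.8, -0.1, -5.2]
gripper_width: 55.8
gripper_force: 55.0
```

Call:
{"fn": "step_arm", "kwargs": {"steps": [[0,0,0,0,0,0,0],[0,0,0,0,0,0,0],[0,0,0,0,0,0,0],[0,0,0,0,0,0,0],[0,0,0,0,0,0,0],[0,0,0,0,0,0,0],[0,0,0,0,0,0,0],[0,0,0,0,0,0,0]]}}

```text
time_s: 41.25
ee_pos: [465.2, 266.3, 157.1]
ee_rot: [180.0, 0.0, -165.4]
force: [-0.6, -0.0, -6.3]
gripper_width: 55.8
gripper_force: 55.0
```

Call:
{"fn": "step_arm", "kwargs": {"steps": [[0,0,0,0,0,0,0],[0,0,0,0,0,0,0],[0,0,0,0,0,0,0],[0,0,0,0,0,0,0],[0,0,0,0,0,0,0],[0,0,0,0,0,0,0],[0,0,0,0,0,0,0],[0,0,0,0,0,0,0]]}}

```text
time_s: 42.25
ee_pos: [465.1, 266.3, 157.2]
ee_rot: [180.0, 0.0, -165.4]
force: [0.7, -0.3, -4.9]
gripper_width: 55.7
gripper_force: 55.0
```

```bash
python3 -c "
from workcell import *
print(job_done())"
```

```text
the job is handed in; nothing more can be done
None
```

The job is handed in at about 42 s (no verdict shown): the pliers lie flat in the tray, and the module is still gripped about 115 mm above its seat, held still for about 5 s and level to within about 1–2° as far as the wrist camera can tell.

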